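Couple the particle filter onto the dry-air outlet

ROBOT

A 7-joint arm with a two-finger parallel gripper is mounted at the origin on a cart in front of the work surface, level with it; the furniture and walls round the work are solid. World frame = base frame: x ahead of the robot, y to its left, z up, the work surface at z = 0. Lengths are in mm, angles in degrees, forces in N, time in s.
With the tool pointing down it reaches from about 425 to 925 mm from the base axis. Payload 6.8 kg.
Tool frame: the origin (TCP) lies at the very end of the fingers, on their centre line; the grasp point (between the pads) lies 19 mm behind it (arm.grip_point_offset is the distance from the TCP to the grasp point, in mm); x points along the fingers, z is the direction in which the jaws open and shut, and the axes are right-handed (so a half turn about x gives the same grasp; the last joint's range is limited). The gripper opens to 85 mm and grips with 20 to 120 N. Pads are 22 mm wide; open, the fingers measure 114 mm over their backs; the gripper's body (76 mm by 85 mm) begins 54 mm behind the grasp point. The pads swing forward as they close: fully open they stand 13 mm farther back than shut.
Start: joints at [70.296, 27.33, 1.283, 89.118, -0.659, 63.558, -4.761], TCP at [157.702, -656.336, 231.308] pointing down, gripper open.
Joint ranges: [-169.35, 169.35], [-19.33, 120.38], [-80.79, 83.38], [13.8, 139.57], [-78.32, 258.32], [9.67, 109.79], [-169.56, 169.56]. Speed limits (degrees/s): [136.94, 136.94, 180, 180, 180, 180, 180].

INTERFACE

Orientations are given as [roll, pitch, yaw] about the fixed x, y, z axes, in that order (R = Rz(yaw) Ry(pitch) Rx(roll)).
In Python, from bench import monitor, viewer, arm gives the robot as it stands.
- The arm moves only by the tool arm_command, never from a script. Its argument "targets" is a list of rows, each an object of numbers: "tx", "ty", "tz": the shift along the tool's x, y, z in cm; "ax", "ay", "az": the turn, a rotation vector about the tool's x, y, z in degrees. In form: [{"tx": .., "ty": .., "tz": .., "ax": .., "ay": .., "az": ..}, ...]. A call has 1 to 20 rows; each row is the pose to reach, as a shift and turn from the pose measured when the call began, along the tool's axes at that moment; what a row does not reach only later rows make up. A row lasts 1/8 s, in which the tool goes at most 62.5 mm and 10.7 degrees, less where a joint would pass 70% of its speed; a pose out of reach is approached as far as the arm can. A call with a gripper value outside its range is refused whole. "jaw" is the closure, from 0 (fully open) to 1 (shut), set as the call begins (left out, the last holds). The fingers move at their own pace and stop on an object; "newtons" is the grip in N (left out, the last holds). Time passes only in rows, so rows that repeat a pose let the fingers close. It gives the time, the measured TCP pose, the force and the opening at its end, in the units of the state.
- monitor.observe(): the state, without advancing time (a new reading comes with each control period).
- viewer.get_image(name): name is "scene" or "side" or "wrist"; returns the picture (420x560x3 uint8, red, green, blue); there is no depth.
- viewer.camera_model(name): a dict with "camera_matrix" (3x3 intrinsics, pixels), "origin" and "orientation" of the camera in the world. Camera axes: x right, y down, z forward; pixel columns grow to the right and rows downward; lengths in mm; the calibration is good to about 2 mm. A picture is of the moment at which its call begins: read the wrist's pose just before it. camera_model takes no time and is no camera call; for the wrist camera it gives the pose at the moment of the call.
- arm.hand_in(): hands the job in, once; it reports no verdict.
The state is a dict: "clock": time; "qpos": joint angles; "joint_vel": joint speeds; "joint_efforts": joint torques, N m; "ee_pos": TCP position; "tcp_rot": TCP orientation; "wrist_force": force on the tool from outside, world axes, zero at the start; "wrist_torque": the same for the moment, N m; "gripper_width": opening from 0.0 (shut) to 1.0 (fully open).
Only numpy, scipy, OpenCV 4.12 (cv2) and the standard library are available. Lean on these libraries where they do the work, as an engineer would, in place of code of your own. Each camera call takes 0.05 s, during which the arm holds its last target.

TASK

Pull the sleeve of the dry-air coupler back (down) until its catch holds it, let go, then take the white filter out of its parking block and push its nose straight down into the coupler, feeling for the seat, until the catch trips and the sleeve springs fully forward (up) again, locking the filter in. Let go of the filter, leave it standing locked in the coupler, press gently throughout, and leave the red blanking plug, the beaker and the calibration weight where they are.

Things in the scene. Friction and masses are not known exactly. Their poses are not given: they have to be found in the camera images.
- coupler: Dry-air outlet, fixed to the bench. Origin on the coupler's axis at the bench surface, z up. Aluminium flange 110 x 90 x 12 mm (x -51 to 59, y -45 to 45 mm), upright brass column 30 mm in diameter (side port at -x), a sleeve round its top. Fragile: never push the filter in with more than 35 N, nor the sleeve down with more than 30 N (20 N is enough for either; the sideways grip does not count).
- catch_top (a point): Top of the orange catch, 30 mm from the axis on the coupler's own +x side, 14 mm wide, 69 mm above the bench, on a grey bracket (x 28 to 54, y -12 to 12 mm, 58 mm high). It snaps over a tooth at the sleeve's lower +x edge and holds the sleeve back. Keep the fingers off this side: take the sleeve across the coupler's y.
- coupler_mouth (a point): Centre of the bore's open mouth, 97 mm above the bench; z up. The bore is 20 mm in diameter, widened to 25 mm at the mouth by a lead-in 5 mm deep. While the sleeve is forward two locking dogs close the bore about 11.5 mm above its seat, so that nothing can go in; with the sleeve back they are clear.
- seat_mean (a point): Mean place of the seat in the bore, 35 mm below the mouth. The real seat lies up to 10 mm higher or lower from start to start, unseen and unreported: feel for it. A sprung valve pin stands 5 mm proud of the real seat (2 N at first touch, 3.5 N when flush); pushed down by about 3.5 mm it trips the catch, and the sleeve springs up.
- sleeve_grip (a point): Point on the sleeve's axis that moves with it; z up. The sleeve is a steel ring, 42 mm outer diameter, 27 mm high, with dark knurl rings and a blue band at the top; its top is 8.5 mm above this point, its lower edge 18.5 mm below. Round the column under it there is free room down to the flange, but for the catch.
- sleeve (a joint): How far the sleeve is pulled back (down), m. 0 = fully forward (up), held there by its spring with 4 N; about 0.0105 = held back by the catch (8 N); at 0.0125 it lands on a stiff rubber stop (9 N per mm). Pushed past about 0.011, the catch snaps over (up to 15 N to ride past it) and it stays back when let go.
- filter_center (a point): Middle of the filter's grip: white upright drum with blue bands, 28 mm diameter, 27.5 mm up and down from this point; 100 g. Below it a brass collar (30 mm diameter, underside 32.5 mm below this point) and a brass nose (17 mm diameter, tapered, end 82.5 mm below). z up. Locked in the coupler this point is 37 to 61 mm above the mouth.
- holder: Grey parking block, fixed, 124 x 56 x 54 mm, origin at the centre of its underside; two through holes of 21 mm diameter on its long axis (own x), 31 mm either side of the origin. One holds the filter, its collar resting on the block's top, the other the red plug. Take the filter across the block's short side (own y).
- blank_center (a point): Red blanking plug in the other hole: 26 mm diameter, its top 10 mm above this point. Leave it there.
- beaker_center (a point): Centre of a small glass beaker, 46 mm diameter, 60 mm high, standing on the bench. Leave it there.
- weight_center (a point): Centre of a steel calibration weight, 30 mm diameter, 52 mm high, standing on the bench. Leave it there.
Things that resemble listed ones, but are neither listed nor needed, are in the scene too. What is shaped like the coupler but purple is not meant.

How it is judged:
By the outcome, as a careful person would: the job done as asked, in the order asked, and still so for the second after the job is handed in, with the robot touching nothing.
It also fails if it takes over 51 s, if anything falls off the work surface, if the arm or the gripper's body presses on something with over 40 N, if the wrist force passes 120 N, or if a joint passes its speed limit or range.

## Working session

There is one attempt and no reset: what is moved stays moved. The work goes in short steps, Python scripts to look and compute and a tool call to move; the robot and the scene stay as the last step left them, time stands still between calls to the robot, and variables do not carry over. Pictures are saved under pics/ and viewed, and the job is handed in when it is done.

Besides the shell and the picture viewer there is one more tool, called as name([rows], argument=value, ...), one row to a line, values as JSON. arm_command: Moves the arm, as the interface text tells. Its arguments: {"type":"object","properties":{"targets":{"type":"array","items":{"type":"object","properties":{"tx":{"type":"number"},"ty":{"type":"number"},"tz":{"type":"number"},"ax":{"type":"number"},"ay":{"type":"number"},"az":{"type":"number"}}}},"jaw":{"type":"number"},"newtons":{"type":"number"}},"required":["targets"]}

```bash
mkdir -p pics; ls
cat > h.py <<'E'
import numpy as np, cv2
from bench import monitor, viewer, arm
from scipy.spatial.transform import Rotation as R
E
python3 - <<'E'
from h import *
s=monitor.observe();print(s)
for n in ["scene","side","wrist"]:
    print(n,viewer.camera_model(n))
    cv2.imwrite(f"pics/{n}0.png",viewer.get_image(n)[:,:,::-1])
E
```

```text
pics
{'clock': 0.0, 'qpos': array([70.2963318 , 27.37658634,  1.27879452, 89.17850949, -0.65962674,
       63.55862239, -4.76091971]), 'joint_vel': array([-0.02398698, -0.00343117, -0.00699215,  0.06752267, -0.07107739,
        0.05869868, -0.02903033]), 'joint_efforts': array([ 5.30105881e-04, -5.96443534e+01,  1.60788048e+00, -2.81197912e+01,
        1.23657405e-02,  9.39902879e-03, -1.33995735e-05]), 'ee_pos': array([ 157.55057832, -655.73792389,  230.31460822]), 'tcp_rot': array([-176.35705227,   89.8935964 ,  107.15525812]), 'wrist_force': array([ 0.72351683, -1.14178656, -0.36069519]), 'wrist_torque': array([ 0.00844191,  0.02437016, -0.00187946]), 'gripper_width': 0.999519711973849}
scene {'camera_matrix': array([[456.78423533,   0.        , 275.57782145],
       [  0.        , 456.78423533, 210.30247981],
       [  0.        ,   0.        ,   1.        ]]), 'origin': array([227.00134667, 588.18935748, 674.05483187]), 'orientation': array([-133.81106026,    1.05589688, -146.89141646])}
side {'camera_matrix': array([[478.63712415,   0.        , 279.69428736],
       [  0.        , 478.63712415, 202.631549  ],
       [  0.        ,   0.        ,   1.        ]]), 'origin': array([224.70638159, 997.48831087, 476.38901234]), 'orientation': array([-110.79049384,   -1.2548663 , -158.85056137])}
wrist {'camera_matrix': array([[308.61985808,   0.        , 279.3932263 ],
       [  0.        , 308.61985808, 208.6026402 ],
       [  0.        ,   0.        ,   1.        ]]), 'origin': array([ 237.15372217, -638.27850735,  372.22277677]), 'orientation': array([ 1.61366051e+02,  1.23838165e-01, -7.64142959e+01])}
```

View pics/scene0.png

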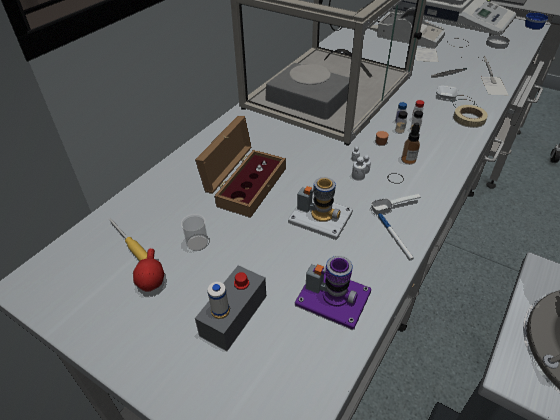

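View pics/side0.png

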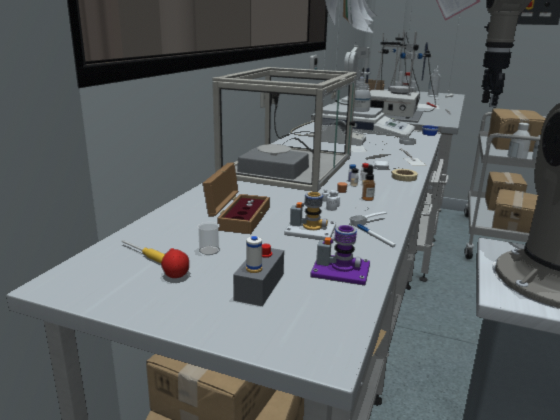

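View pics/wrist0.png

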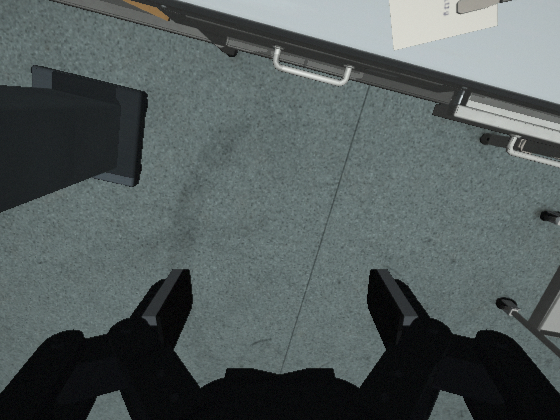

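Run:
```python
import cv2
a=cv2.imread('pics/scene0.png');b=cv2.imread('pics/side0.png')
cv2.imwrite('pics/sc_crop.png',cv2.resize(a[160:360,180:380],None,fx=3.0,fy=3.0,interpolation=cv2.INTER_CUBIC))
cv2.imwrite('pics/sd_crop.png',cv2.resize(b[180:310,210:390],None,fx=4,fy=4,interpolation=cv2.INTER_CUBIC))
```

```text
(no output)
```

View pics/sc_crop.png

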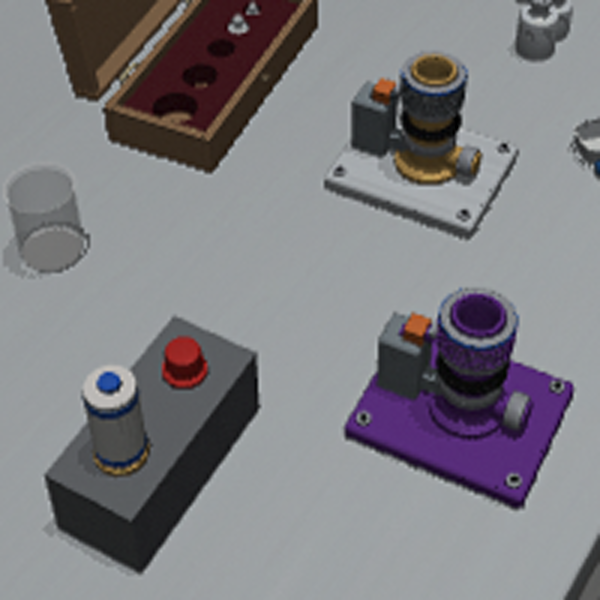

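View pics/sd_crop.png

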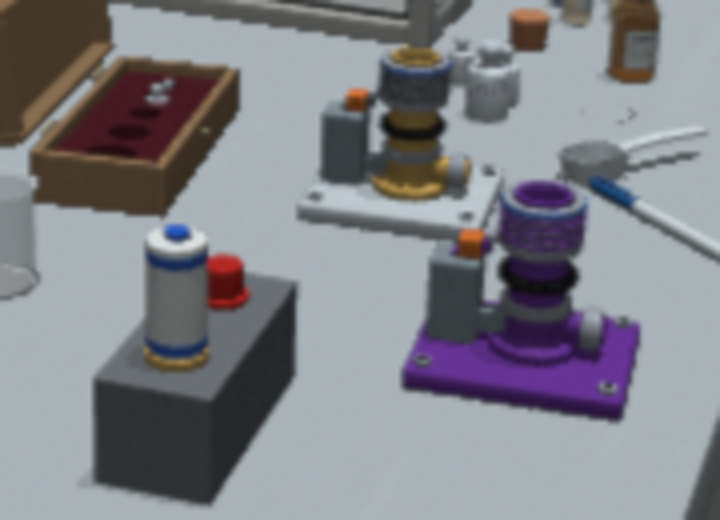

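```bash
cat >> h.py <<'E'
def cam(n): 
    m=viewer.camera_model(n); return m['camera_matrix'],np.array(m['origin']),R.from_euler('xyz',m['orientation'],degrees=True).as_matrix()
def ray(c,p):
    K,o,M=c; d=M@np.linalg.solve(K,[p[0],p[1],1.]); return o,d/np.linalg.norm(d)
def tri(obs):
    A=np.zeros((3,3));b=np.zeros(3);L=[]
    for c,p in obs:
        o,d=ray(c,p);P=np.eye(3)-np.outer(d,d);A+=P;b+=P@o;L.append((P,o))
    x=np.linalg.solve(A,b);return x,[round(float(np.linalg.norm(P@(x-o))),1) for P,o in L]
def onz(c,p,z):
    o,d=ray(c,p);return o+d*(z-o[2])/d[2]
def proj(c,X):
    K,o,M=c;q=K@(M.T@(np.array(X)-o));return q[:2]/q[2]
E
python3 - <<'E'
from h import *
S=cam('scene');D=cam('side')
s=lambda u,v:(180+u/3-1/3,160+v/3-1/3)
d=lambda u,v:(210+u/4-3/8,180+v/4-3/8)
for n,a,b,z in [('mouth',(434,70),(417,57),97),('catch',(383,91),(357,99),69),('ftop',(109,386),(177,238),None),('fcollar',(121,466),(177,357),54),('plugtop',(184,347),(226,262),0),
 ('pmouth',(478,315),(543,195),97),('flL',(326,183),(300,213),12),('flF',(470,235),(483,232),12),('hL',(47,478),(96,378),54),('hF',(135,517),(212,400),54),('hR',(258,353),(296,283),54)]:
    x,e=tri([(S,s(*a)),(D,d(*b))]);print(n,x.round(1),e, onz(S,s(*a),z).round(1) if z else '',onz(D,d(*b),z).round(1) if z else '')
print('flR',onz(S,s(517,148),12),'hB',onz(S,s(176,318),54))
print('beaker', onz(S,s(52,250),0), 'weight',onz(S,s(535,50),0))
print(D[1],S[1])
E
```

```text
mouth [524.9 -23.   98. ] [0.6, 0.6] [526.1 -24.2  97. ] [525.1 -25.3  97. ]
catch [559.3 -18.3  67.7] [0.4, 0.4] [559. -17.  69.] [557.7 -14.7  69. ]
ftop [537.  295.4 115.3] [0.2, 0.2]  
fcollar [531.5 303.9  60.6] [1.3, 1.3] [533.4 300.8  54. ] [538.  292.2  54. ]
plugtop [540.4 231.2  74.6] [0.8, 0.8]  
pmouth [407.9 142.2  97.1] [0.1, 0.1] [408.  142.1  97. ] [407.9 142.   97. ]
flL [577.7  24.5   7.3] [0.2, 0.2] [575.4  28.5  12. ] [574.   34.4  12. ]
flF [467.9  21.8  14.8] [1.2, 1.2] [470.2  19.2  12. ] [468.1  16.3  12. ]
hL [560.5 328.7  56.8] [0.3, 0.3] [561.8 327.5  54. ] [563.1 324.1  54. ]
hF [508.5 320.8  53.6] [0.0, 0.0] [508.4 321.   54. ] [508.2 321.5  54. ]
hR [514.7 199.6  53.5] [0.5, 0.5] [514.  199.9  54. ] [514.9 200.3  54. ]
flR [480.85088095 -71.33176792  12.        ] hB [568.58964955 204.25807157  54.        ]
beaker [702.66877572 168.16606773   0.        ] weight [ 522.14243612 -188.64437077    0.        ]
[224.70638159 997.48831087 476.38901234] [227.00134667 588.18935748 674.05483187]
```

```bash
cat >> h.py <<'E'
def Rtool(yawjaw):  # tool x down, z = (cos,sin) of yawjaw deg
    a=np.radians(yawjaw);z=np.array([np.cos(a),np.sin(a),0]);x=np.array([0,0,-1.]);y=np.cross(z,x)
    return np.stack([x,y,z],1)
def cur():
    s=monitor.observe();return s,np.array(s['ee_pos']),R.from_euler('xyz',s['tcp_rot'],degrees=True).as_matrix()
def rel(P,Rt):
    s,p,M=cur();t=M.T@(np.array(P)-p)/10;r=R.from_matrix(M.T@Rt).as_rotvec(degrees=True)
    print('t cm',t.round(3),'rotvec',r.round(2));return t,r
E
python3 - <<'E'
from h import *
s,p,M=cur();print(M.round(3))
m=viewer.camera_model('wrist');print((M.T@(m['origin']-p)).round(1)); print((M.T@R.from_euler('xyz',m['orientation'],degrees=True).as_matrix()).round(3))
for y in [96.5,-83.5]: rel([525,-24,210],Rtool(y))
S=cam('scene')
for q in [(240,108),(350,140),(412,82),(243,5)]: print(onz(S,q,0).round(0))
E
```

```text
[[-0.     0.972  0.234]
 [ 0.001  0.234 -0.972]
 [-1.    -0.    -0.001]]
[-141.8   81.5    1.3]
[[ 0.001 -0.319  0.948]
 [ 0.001 -0.948 -0.319]
 [ 1.     0.001 -0.   ]]
t cm [  2.123  50.487 -52.86 ] rotvec [-1.7299e+02 -1.0000e-02 -1.2000e-01]
t cm [  2.123  50.487 -52.86 ] rotvec [ 7.01 -0.08  0.01]
[ 931. -286.    0.]
[ 602. -308.    0.]
[ 578. -672.    0.]
[1385. -924.    0.]
```

arm_command([
  {"tx": 0, "ty": 3.0, "tz": -3.2, "ax": 0.5},
  {"tx": 0, "ty": 7.0, "tz": -7.3, "ax": 1},
  {"tx": 0, "ty": 11.2, "tz": -11.7, "ax": 1.5},
  {"tx": 0, "ty": 15.4, "tz": -16.1, "ax": 2},
  {"tx": 0.2, "ty": 19.6, "tz": -20.5, "ax": 2.5},
  {"tx": 0.4, "ty": 23.8, "tz": -24.9, "ax": 3},
  {"tx": 0.6, "ty": 28.0, "tz": -29.3, "ax": 3.5},
  {"tx": 0.8, "ty": 32.2, "tz": -33.7, "ax": 4},
  {"tx": 1.0, "ty": 36.4, "tz": -38.1, "ax": 4.5},
  {"tx": 1.3, "ty": 40.6, "tz": -42.5, "ax": 5},
  {"tx": 1.6, "ty": 44.8, "tz": -46.9, "ax": 6},
  {"tx": 1.9, "ty": 48.5, "tz": -50.8, "ax": 7},
  {"tx": 2.1, "ty": 50.5, "tz": -52.9, "ax": 7},
  {"tx": 2.1, "ty": 50.5, "tz": -52.9, "ax": 7},
  {"tx": 2.1, "ty": 50.5, "tz": -52.9, "ax": 7},
], jaw=0)

```text
validation failed for argument at $.ta...
```

Run:
```python
from h import *
import pickle
s,p,M=cur();print(s['clock'],p,s['tcp_rot'],s['qpos'].round(0),np.abs(s['joint_vel']).max())
c=cam('wrist');im=viewer.get_image('wrist')[:,:,::-1]
pickle.dump(c,open('w1.pkl','wb'));cv2.imwrite('pics/w1.png',im)
```

```text
0.15 [ 157.56995319 -655.92607847  230.56234065] [-176.65357461   89.92320268  106.85413107] [70. 27.  1. 89. -1. 64. -5.] 0.15591449475834548
```

View pics/w1.png

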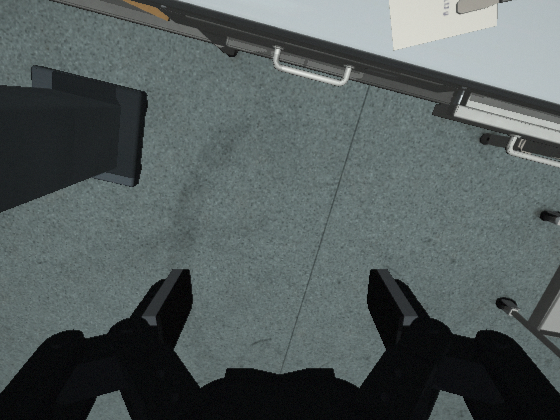

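The move was refused, so nothing has moved yet. I'll resend it with all six keys in each row.

arm_command([
  {"tx": 0, "ty": 3.0, "tz": -3.2, "ax": 0.5, "ay": 0, "az": 0},
  {"tx": 0, "ty": 7.0, "tz": -7.3, "ax": 1, "ay": 0, "az": 0},
  {"tx": 0, "ty": 11.2, "tz": -11.7, "ax": 1.5, "ay": 0, "az": 0},
  {"tx": 0, "ty": 15.4, "tz": -16.1, "ax": 2, "ay": 0, "az": 0},
  {"tx": 0.2, "ty": 19.6, "tz": -20.5, "ax": 2.5, "ay": 0, "az": 0},
  {"tx": 0.4, "ty": 23.8, "tz": -24.9, "ax": 3, "ay": 0, "az": 0},
  {"tx": 0.6, "ty": 28.0, "tz": -29.3, "ax": 3.5, "ay": 0, "az": 0},
  {"tx": 0.8, "ty": 32.2, "tz": -33.7, "ax": 4, "ay": 0, "az": 0},
  {"tx": 1.0, "ty": 36.4, "tz": -38.1, "ax": 4.5, "ay": 0, "az": 0},
  {"tx": 1.3, "ty": 40.6, "tz": -42.5, "ax": 5, "ay": 0, "az": 0},
  {"tx": 1.6, "ty": 44.8, "tz": -46.9, "ax": 6, "ay": 0, "az": 0},
  {"tx": 1.9, "ty": 48.5, "tz": -50.8, "ax": 7, "ay": 0, "az": 0},
  {"tx": 2.1, "ty": 50.5, "tz": -52.9, "ax": 7, "ay": 0, "az": 0},
  {"tx": 2.1, "ty": 50.5, "tz": -52.9, "ax": 7, "ay": 0, "az": 0},
  {"tx": 2.1, "ty": 50.5, "tz": -52.9, "ax": 7, "ay": 0, "az": 0},
], jaw=0)

```text
clock: 2.08
ee_pos: [524.6, -24.6, 210.0]
tcp_rot: [-117.4, 89.9, 159.1]
wrist_force: [0.3, 0.1, -0.4]
gripper_width: 0.999
```

```bash
cat >> h.py <<'E'
import pickle
def snap(n,name):
    s,p,M=cur();c=cam(n);im=viewer.get_image(n)[:,:,::-1];pickle.dump(c,open(name+'.pkl','wb'));cv2.imwrite(f'pics/{name}.png',im)
    print(s['clock'],p.round(1),s['qpos'].round(0),s['wrist_force'].round(1),s['gripper_width'])
E
python3 -c "
from h import *
snap('wrist','w1a')"
```

```text
2.075 [524.6 -24.6 210. ] [ 14.  16. -22. 110.   7.  56. -94.] [ 0.3  0.1 -0.4] 0.9991691219788176
```

View pics/w1a.png

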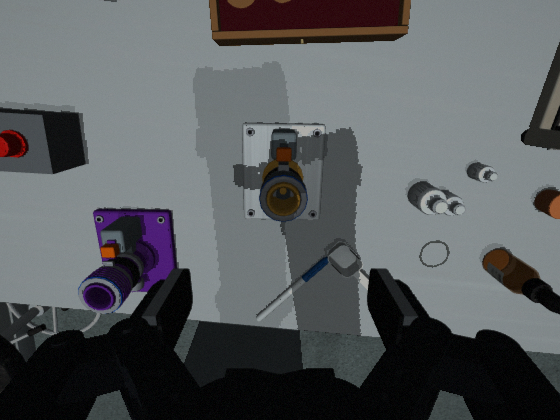

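Run:
```python
import cv2
a=cv2.imread('pics/w1a.png')[110:230,220:340]
cv2.imwrite('pics/w1ac.png',cv2.resize(a,None,fx=5,fy=5,interpolation=cv2.INTER_CUBIC))
```

```text
(no output)
```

View pics/w1ac.png

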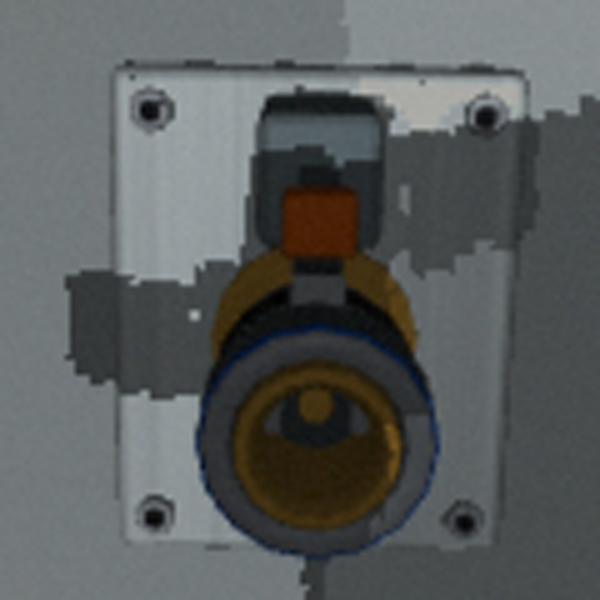

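Run:
```python
from h import *
W=pickle.load(open('w1a.pkl','rb'));S=cam('scene');D=cam('side')
w=lambda u,v:(220+u/5-.4,110+v/5-.4)
s=lambda u,v:(180+u/3-1/3,160+v/3-1/3)
d=lambda u,v:(210+u/4-3/8,180+v/4-3/8)
print(tri([(W,w(320,445)),(S,s(434,70)),(D,d(417,57))]),onz(W,w(320,445),97))
print('sleeve top @95',onz(W,w(319,441),95),onz(W,w(319,441),97))
c=[onz(W,w(*q),12) for q in [(152,110),(486,115),(155,516),(464,520)]];print(np.round(c,1))
c=np.array(c)
for a,b in[(2,0),(3,1)]:
    v=c[a]-c[b];print(np.degrees(np.arctan2(-v[1],-v[0])),np.linalg.norm(v))
for a,b in[(1,0),(3,2)]:
    v=c[b]-c[a];print(np.degrees(np.arctan2(v[1],v[0]))-90,np.linalg.norm(v))
print('hole centre',c.mean(0)); print('catch',onz(W,w(320,222),69))
r=onz(W,w(438,441),97)-onz(W,w(200,441),97);print('sleeve dia@97',np.linalg.norm(r))
```

```text
(array([527.73242822, -29.00235795,  94.1703997 ]), [1.2, 1.3, 2.0]) [529.78737807 -28.92889899  97.        ]
sleeve top @95 [529.88917596 -28.76558672  95.        ] [530.482055  -28.6727411  97.       ]
[[574.7  11.7  12. ]
 [581.8 -59.6  12. ]
 [482.8   3.3  12. ]
 [490.  -68.6  12. ]]
5.226012317149824 92.32396536028254
5.572203766655048 92.23663500839372
5.710367706035456 71.63201616607671
5.777274600884283 72.1901049716604
hole centre [532.33198749 -28.29901445  12.        ]
catch [563.61080393 -25.23207138  69.        ]
sleeve dia@97 40.9899481867463
```

```bash
python3 -c "
from h import *
rel([529,-28.8,125],Rtool(-84.4))"
```

```text
t cm [8.511 0.413 0.43 ] rotvec [ 0.81 -0.02  0.05]
```

arm_command([
  {"tx": 4.5, "ty": 0.3, "tz": 0.3, "ax": -0.8, "ay": 0, "az": 0},
  {"tx": 8.5, "ty": 0.41, "tz": 0.43, "ax": 0.8, "ay": 0, "az": 0},
  {"tx": 8.5, "ty": 0.41, "tz": 0.43, "ax": 0.8, "ay": 0, "az": 0},
  {"tx": 8.5, "ty": 0.41, "tz": 0.43, "ax": 0.8, "ay": 0, "az": 0},
])

```text
clock: 2.62
ee_pos: [529.6, -29.4, 126.4]
tcp_rot: [103.3, 90.0, 18.9]
wrist_force: [0.3, 0.1, 0.3]
gripper_width: 1.0
```

```bash
python3 -c "
from h import *
snap('wrist','w2');rel([529,-28.8,65],Rtool(-84.4))
a=cv2.imread('pics/w2.png')[90:290,170:390];cv2.imwrite('pics/w2c.png',cv2.resize(a,None,fx=3,fy=3,interpolation=cv2.INTER_CUBIC))"
```

```text
2.625 [529.6 -29.4 126.4] [ 13.  23. -20. 113.  11.  46. -98.] [0.3 0.1 0.3] 1.0004659283814539
t cm [ 6.194 -0.116 -0.045] rotvec [-0.01  0.   -0.11]
```

View pics/w2c.png

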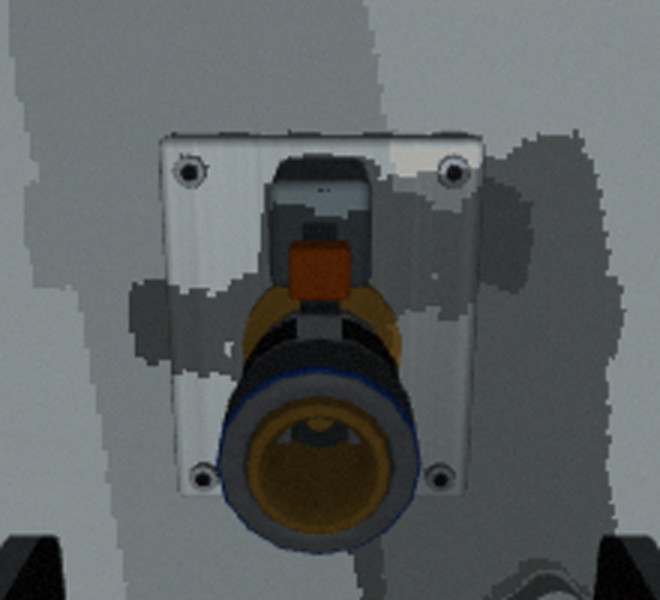

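```bash
python3 -c "
from h import *
W=pickle.load(open('w1a.pkl','rb'));V=pickle.load(open('w2.pkl','rb'))
w=lambda u,v:(220+u/5-.4,110+v/5-.4)
v=lambda a,b:(170+a/3-1/3,90+b/3-1/3)
print('mouth',tri([(W,w(320,445)),(V,v(319,464))]),onz(V,v(319,464),97))
print('sleevetop',tri([(W,w(319,441)),(V,v(318,460))]),onz(V,v(318,460),97))
print('catch',tri([(W,w(320,222)),(V,v(320,270))]),onz(V,v(320,270),69))
c=np.array([onz(V,v(*q),12) for q in [(190,172),(454,172),(202,478),(439,479)]]);print(c.round(1),c.mean(0))
r=onz(V,v(418,460),97)-onz(V,v(219,460),97);print(np.linalg.norm(r))
r=onz(V,v(390,460),97)-onz(V,v(247,460),97);print(np.linalg.norm(r))
"
```

```text
mouth (array([528.6314403 , -28.94778424,  93.07909869]), [0.2, 0.2]) [530.49189187 -28.64907537  97.        ]
sleevetop (array([529.0331265 , -28.71179215,  92.04319928]), [0.2, 0.2]) [531.35865201 -28.36260381  97.        ]
catch (array([562.8186662 , -25.40392651,  63.73812672]), [0.0, 0.0]) [564.0532454  -25.35466136  69.        ]
[[574.4  12.   12. ]
 [581.6 -59.9  12. ]
 [482.4   3.6  12. ]
 [489.2 -68.5  12. ]] [531.8921991  -28.20641752  12.        ]
40.36753340592746
29.00782541101406
```

arm_command([
  {"tx": 3.0, "ty": -0.05, "tz": -0.06, "ax": 0, "ay": 0, "az": 0},
  {"tx": 6.0, "ty": -0.05, "tz": -0.06, "ax": 0, "ay": 0, "az": 0},
  {"tx": 6.1, "ty": -0.05, "tz": -0.06, "ax": 0, "ay": 0, "az": 0},
  {"tx": 6.1, "ty": -0.05, "tz": -0.06, "ax": 0, "ay": 0, "az": 0},
])

```text
clock: 3.18
ee_pos: [530.8, -28.6, 67.6]
tcp_rot: [86.1, 89.8, 1.7]
wrist_force: [0.6, -0.4, 0.8]
gripper_width: 1.0
```

arm_command([
  {"tx": 0, "ty": 0, "tz": 0, "ax": 0, "ay": 0, "az": 0},
  {"tx": 0, "ty": 0, "tz": 0, "ax": 0, "ay": 0, "az": 0},
  {"tx": 0, "ty": 0, "tz": 0, "ax": 0, "ay": 0, "az": 0},
  {"tx": 0, "ty": 0, "tz": 0, "ax": 0, "ay": 0, "az": 0},
  {"tx": 0, "ty": 0, "tz": 0, "ax": 0, "ay": 0, "az": 0},
  {"tx": 0, "ty": 0, "tz": 0, "ax": 0, "ay": 0, "az": 0},
], jaw=1, newtons=60)

```text
clock: 3.92
ee_pos: [531.4, -27.0, 68.1]
tcp_rot: [100.5, 89.7, 16.1]
wrist_force: [-1.0, 5.2, 4.1]
gripper_width: 0.48
```

```bash
python3 -c "
from h import *
snap('side','d3')
a=cv2.imread('pics/d3.png')[150:270,250:390];cv2.imwrite('pics/d3c.png',cv2.resize(a,None,fx=5,fy=5,interpolation=cv2.INTER_CUBIC))"
```

```text
3.925 [531.4 -27.   68.1] [  11.   28.  -19.  115.   14.   39. -100.] [-1.   5.2  4.1] 0.47987444797123563
```

View pics/d3c.png

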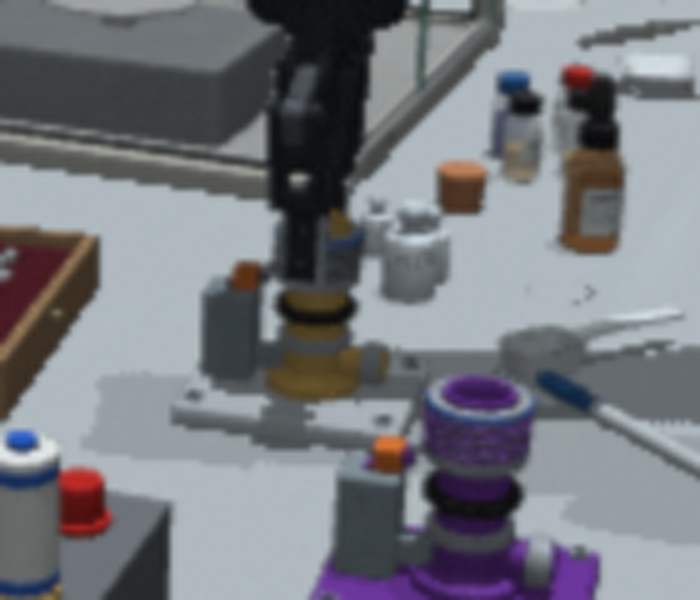

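arm_command([
  {"tx": 0.2, "ty": 0, "tz": 0, "ax": 0, "ay": 0, "az": 0},
  {"tx": 0.4, "ty": 0, "tz": 0, "ax": 0, "ay": 0, "az": 0},
  {"tx": 0.6, "ty": 0, "tz": 0, "ax": 0, "ay": 0, "az": 0},
  {"tx": 0.8, "ty": 0, "tz": 0, "ax": 0, "ay": 0, "az": 0},
  {"tx": 0.8, "ty": 0, "tz": 0, "ax": 0, "ay": 0, "az": 0},
  {"tx": 0.8, "ty": 0, "tz": 0, "ax": 0, "ay": 0, "az": 0},
])

```text
clock: 4.72
ee_pos: [531.4, -27.0, 60.3]
tcp_rot: [99.9, 89.7, 15.5]
wrist_force: [-1.8, 3.0, 6.5]
gripper_width: 0.479
```

arm_command([
  {"tx": 0.15, "ty": 0, "tz": 0, "ax": 0, "ay": 0, "az": 0},
  {"tx": 0.25, "ty": 0, "tz": 0, "ax": 0, "ay": 0, "az": 0},
  {"tx": 0.3, "ty": 0, "tz": 0, "ax": 0, "ay": 0, "az": 0},
  {"tx": 0.3, "ty": 0, "tz": 0, "ax": 0, "ay": 0, "az": 0},
])

```text
clock: 5.22
ee_pos: [531.4, -27.0, 57.6]
tcp_rot: [97.9, 89.7, 13.6]
wrist_force: [-3.1, 2.5, 8.1]
gripper_width: 0.474
```

arm_command([
  {"tx": 0.08, "ty": 0, "tz": 0, "ax": 0, "ay": 0, "az": 0},
  {"tx": 0.13, "ty": 0, "tz": 0, "ax": 0, "ay": 0, "az": 0},
  {"tx": 0.13, "ty": 0, "tz": 0, "ax": 0, "ay": 0, "az": 0},
])

```text
clock: 5.6
ee_pos: [531.5, -27.0, 56.9]
tcp_rot: [94.6, 89.7, 10.3]
wrist_force: [-3.3, 3.0, 12.1]
gripper_width: 0.475
```

arm_command([
  {"tx": 0.1, "ty": 0, "tz": 0, "ax": 0, "ay": 0, "az": 0},
  {"tx": 0.15, "ty": 0, "tz": 0, "ax": 0, "ay": 0, "az": 0},
  {"tx": 0.15, "ty": 0, "tz": 0, "ax": 0, "ay": 0, "az": 0},
])

```text
clock: 5.98
ee_pos: [531.5, -27.0, 56.4]
tcp_rot: [89.7, 89.7, 5.4]
wrist_force: [-5.5, 2.7, 15.8]
gripper_width: 0.476
```

```bash
python3 -c "
from h import *
snap('side','d4')
a=cv2.imread('pics/d4.png')[180:240,280:350];cv2.imwrite('pics/d4c.png',cv2.resize(a,None,fx=8,fy=8,interpolation=cv2.INTER_CUBIC))
snap('wrist','w4')
a=cv2.imread('pics/w4.png')[150:400,150:410];cv2.imwrite('pics/w4c.png',cv2.resize(a,None,fx=2.3,fy=2.3,interpolation=cv2.INTER_CUBIC))
"
```

```text
5.975 [531.5 -27.   56.4] [  11.   29.  -18.  116.   14.   37. -101.] [-5.5  2.7 15.8] 0.4764827517407948
6.025 [531.5 -27.   56.4] [  11.   29.  -18.  116.   14.   37. -101.] [-5.2  3.7 16.2] 0.47915001192689627
```

View pics/d4c.png

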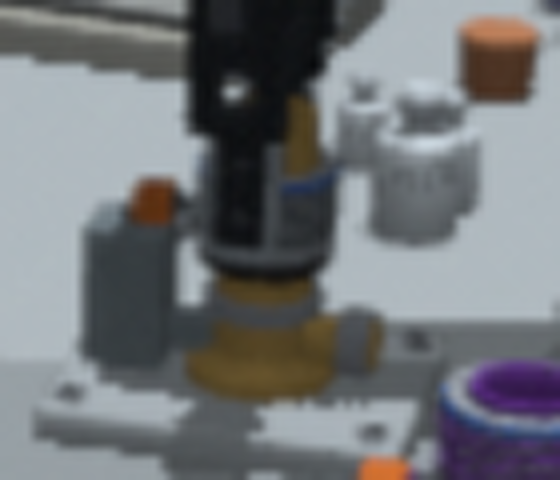

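View pics/w4c.png

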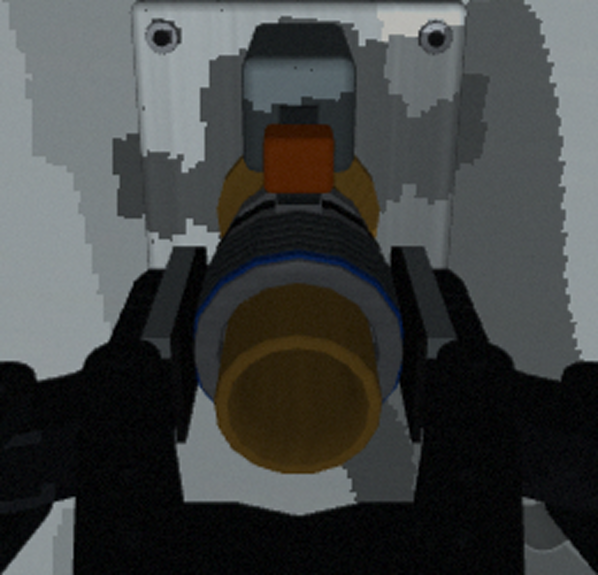

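arm_command([
  {"tx": 0.08, "ty": 0, "tz": 0, "ax": 0, "ay": 0, "az": 0},
  {"tx": 0.11, "ty": 0, "tz": 0, "ax": 0, "ay": 0, "az": 0},
  {"tx": 0.11, "ty": 0, "tz": 0, "ax": 0, "ay": 0, "az": 0},
])

```text
clock: 6.45
ee_pos: [531.5, -27.0, 56.4]
tcp_rot: [84.2, 89.7, -0.1]
wrist_force: [-5.9, 2.1, 16.3]
gripper_width: 0.474
```

arm_command([
  {"tx": 0.15, "ty": 0, "tz": 0, "ax": 0, "ay": 0, "az": 0},
  {"tx": 0.18, "ty": 0, "tz": 0, "ax": 0, "ay": 0, "az": 0},
  {"tx": 0.18, "ty": 0, "tz": 0, "ax": 0, "ay": 0, "az": 0},
])

```text
clock: 6.82
ee_pos: [531.5, -27.0, 55.9]
tcp_rot: [77.6, 89.7, -6.7]
wrist_force: [-5.9, 1.8, 19.3]
gripper_width: 0.478
```

arm_command([
  {"tx": 0.25, "ty": 0, "tz": 0, "ax": 0, "ay": 0, "az": 0},
  {"tx": 0.25, "ty": 0, "tz": 0, "ax": 0, "ay": 0, "az": 0},
])

```text
clock: 7.08
ee_pos: [531.6, -27.0, 55.2]
tcp_rot: [69.2, 89.7, -15.2]
wrist_force: [-8.0, 1.9, 25.9]
gripper_width: 0.477
```

arm_command([
  {"tx": 0.0, "ty": 0, "tz": 0, "ax": 0, "ay": 0, "az": 0},
  {"tx": -0.08, "ty": 0, "tz": 0, "ax": 0, "ay": 0, "az": 0},
  {"tx": -0.1, "ty": 0, "tz": 0, "ax": 0, "ay": 0, "az": 0},
])

```text
clock: 7.45
ee_pos: [531.4, -27.0, 57.0]
tcp_rot: [65.5, 89.7, -18.9]
wrist_force: [-4.2, 2.1, 12.2]
gripper_width: 0.476
```

arm_command([
  {"tx": -0.08, "ty": 0, "tz": 0, "ax": 0, "ay": 0, "az": 0},
  {"tx": -0.12, "ty": 0, "tz": 0, "ax": 0, "ay": 0, "az": 0},
  {"tx": -0.12, "ty": 0, "tz": 0, "ax": 0, "ay": 0, "az": 0},
])

```text
clock: 7.82
ee_pos: [531.4, -27.0, 58.5]
tcp_rot: [64.4, 89.7, -19.9]
wrist_force: [-2.6, 2.3, 7.1]
gripper_width: 0.477
```

arm_command([
  {"tx": -0.1, "ty": 0, "tz": 0, "ax": 0, "ay": 0, "az": 0},
  {"tx": -0.15, "ty": 0, "tz": 0, "ax": 0, "ay": 0, "az": 0},
  {"tx": -0.15, "ty": 0, "tz": 0, "ax": 0, "ay": 0, "az": 0},
])

```text
clock: 8.2
ee_pos: [531.4, -27.0, 59.7]
tcp_rot: [65.2, 89.7, -19.2]
wrist_force: [0.1, 1.8, 0.5]
gripper_width: 0.473
```

arm_command([
  {"tx": 0, "ty": 0, "tz": 0, "ax": 0, "ay": 0, "az": 0},
  {"tx": 0, "ty": 0, "tz": 0, "ax": 0, "ay": 0, "az": 0},
  {"tx": 0, "ty": 0, "tz": 0, "ax": 0, "ay": 0, "az": 0},
  {"tx": 0, "ty": 0, "tz": 0, "ax": 0, "ay": 0, "az": 0},
], jaw=0)

```text
clock: 8.7
ee_pos: [531.4, -27.2, 59.7]
tcp_rot: [63.5, 89.7, -20.9]
wrist_force: [-0.9, -0.8, 0.0]
gripper_width: 0.998
```

```bash
python3 -c "
from h import *
snap('wrist','w5')
a=cv2.imread('pics/w5.png')[150:400,150:410];cv2.imwrite('pics/w5c.png',cv2.resize(a,None,fx=2.3,fy=2.3,interpolation=cv2.INTER_CUBIC))
rel([536.5,293,190],Rtool(4))
"
```

```text
8.7 [531.4 -27.2  59.7] [  11.   28.  -18.  116.   14.   38. -101.] [-0.9 -0.8  0. ] 0.9981820950998402
t cm [-13.087   3.706 -31.774] rotvec [-88.39   0.35  -0.13]
```

View pics/w5c.png

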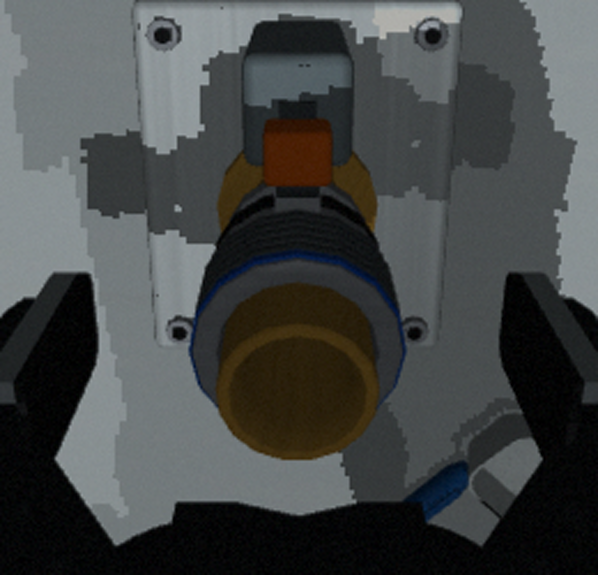

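```bash
python3 -c "
from h import *
V=pickle.load(open('w5.pkl','rb'));v=lambda a,b:(150+a/2.3-.28,150+b/2.3-.28)
print('mouth',onz(V,v(298,391),97),onz(V,v(298,391),93))
V4=pickle.load(open('w4.pkl','rb'));print(onz(V4,v(298,403),97))
c=np.array([onz(V,v(*q),12) for q in [(163,35),(432,35),(180,331),(414,331)]]);print(c.round(1),c.mean(0))
"
```

```text
mouth [530.05214347 -28.65828675  97.        ] [526.9285471  -28.97517669  93.        ]
[530.22939811 -28.55181382  97.        ]
[[574.2  12.1  12. ]
 [581.3 -60.   12. ]
 [482.3   3.2  12. ]
 [489.3 -69.   12. ]] [531.7875923  -28.41847831  12.        ]
```

arm_command([
  {"tx": -5, "ty": 0, "tz": 0, "ax": 0, "ay": 0, "az": 0},
  {"tx": -10, "ty": 0, "tz": -2, "ax": -10, "ay": 0, "az": 0},
  {"tx": -13.1, "ty": 0.5, "tz": -6, "ax": -20, "ay": 0, "az": 0},
  {"tx": -13.1, "ty": 1, "tz": -10, "ax": -30, "ay": 0, "az": 0},
  {"tx": -13.1, "ty": 1.5, "tz": -14, "ax": -40, "ay": 0, "az": 0},
  {"tx": -13.1, "ty": 2, "tz": -18, "ax": -50, "ay": 0, "az": 0},
  {"tx": -13.1, "ty": 2.5, "tz": -22, "ax": -60, "ay": 0, "az": 0},
  {"tx": -13.1, "ty": 3, "tz": -26, "ax": -70, "ay": 0, "az": 0},
  {"tx": -13.1, "ty": 3.5, "tz": -29.5, "ax": -79, "ay": 0, "az": 0},
  {"tx": -13.1, "ty": 3.7, "tz": -31.8, "ax": -88.4, "ay": 0, "az": 0},
  {"tx": -13.1, "ty": 3.7, "tz": -31.8, "ax": -88.4, "ay": 0, "az": 0},
  {"tx": -13.1, "ty": 3.7, "tz": -31.8, "ax": -88.4, "ay": 0, "az": 0},
  {"tx": -13.1, "ty": 3.7, "tz": -31.8, "ax": -88.4, "ay": 0, "az": 0},
])

```text
clock: 10.38
ee_pos: [536.9, 291.6, 190.0]
tcp_rot: [-33.1, 89.6, -29.3]
wrist_force: [0.1, 0.5, 0.3]
gripper_width: 1.002
```

```bash
python3 -c "
from h import *
snap('wrist','w6')
"
```

```text
10.375 [536.9 291.6 190. ] [ -3.  30. -43.  99.  23.  61. -50.] [0.1 0.5 0.3] 1.0021300131460753
```

View pics/w6.png

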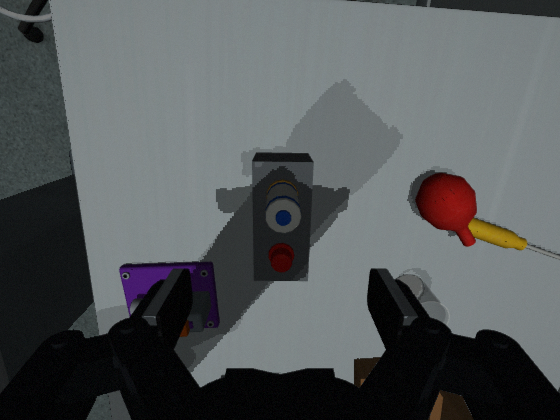

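Run:
```python
from h import *
a=cv2.imread('pics/w6.png')[140:290,220:350];cv2.imwrite('pics/w6c.png',cv2.resize(a,None,fx=4,fy=4,interpolation=cv2.INTER_CUBIC))
```

```text
(no output)
```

View pics/w6c.png

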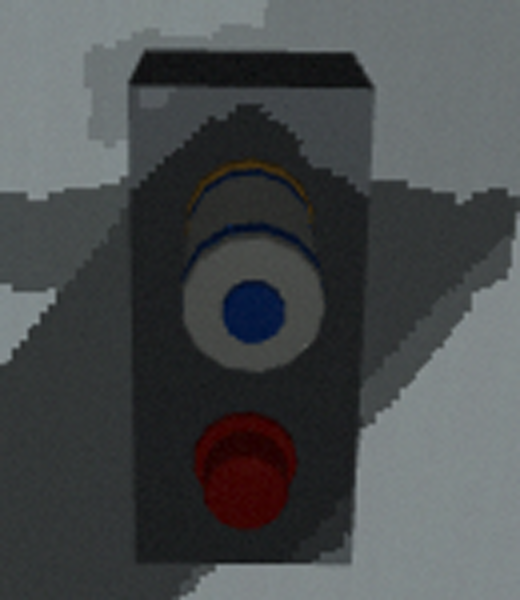

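Run:
```python
from h import *
V=pickle.load(open('w6.pkl','rb'));v=lambda a,b:(220+a/4-.4,140+b/4-.4)
S=cam('scene');D=cam('side')
s=lambda u,v:(180+u/3-1/3,160+v/3-1/3)
d=lambda u,v:(210+u/4-3/8,180+v/4-3/8)
print('ftop',onz(V,v(253,302),114),tri([(V,v(253,302)),(S,s(109,386)),(D,d(177,238))]))
c=np.array([onz(V,v(*q),54) for q in [(130,86),(374,86),(353,563),(135,562)]]);print(c.round(1),c.mean(0))
x=c[0]+c[1]-c[2]-c[3];print(np.degrees(np.arctan2(x[1],x[0])));u=x[:2]/np.linalg.norm(x[:2]);print('hole',c.mean(0)[:2]+31*u)
rel([537,294,67],Rtool(np.degrees(np.arctan2(x[1],x[0]))-90))
```

```text
ftop [539.26562318 293.91729665 114.        ] (array([538.36573195, 293.94811546, 113.87318503]), [0.9, 0.7, 1.0])
[[510.4 322.   54. ]
 [565.4 325.7  54. ]
 [572.7 202.3  54. ]
 [516.6 199.   54. ]] [541.28815415 262.2736209   54.        ]
93.13306262105237
hole [539.5938488  293.22728513]
t cm [12.308  0.256 -0.038] rotvec [0.72 0.32 0.19]
```

```bash
python3 -c "
from h import *
rel([539,293.7,67],Rtool(3.2))"
```

```text
t cm [12.309  0.212  0.16 ] rotvec [0.65 0.32 0.19]
```

arm_command([
  {"tx": 4, "ty": 0.21, "tz": 0.16, "ax": 0.6, "ay": 0.3, "az": 0.2},
  {"tx": 8, "ty": 0.21, "tz": 0.16, "ax": 0.6, "ay": 0.3, "az": 0.2},
  {"tx": 11, "ty": 0.21, "tz": 0.16, "ax": 0.6, "ay": 0.3, "az": 0.2},
  {"tx": 12.2, "ty": 0.21, "tz": 0.16, "ax": 0.6, "ay": 0.3, "az": 0.2},
  {"tx": 12.3, "ty": 0.21, "tz": 0.16, "ax": 0.6, "ay": 0.3, "az": 0.2},
  {"tx": 12.3, "ty": 0.21, "tz": 0.16, "ax": 0.6, "ay": 0.3, "az": 0.2},
])

```text
clock: 11.18
ee_pos: [539.8, 294.2, 68.4]
tcp_rot: [26.5, 89.9, 29.7]
wrist_force: [-0.6, -0.0, 0.2]
gripper_width: 0.999
```

```bash
python3 -c "
from h import *
snap('wrist','w7');rel([539,293.7,67],Rtool(3.2))
"
```

```text
11.175 [539.8 294.2  68.4] [ -7.  38. -38. 103.  30.  50. -56.] [-0.6 -0.   0.2] 0.9986209903815887
t cm [ 0.155 -0.052 -0.086] rotvec [ 0.03  0.14 -0.07]
```

View pics/w7.png

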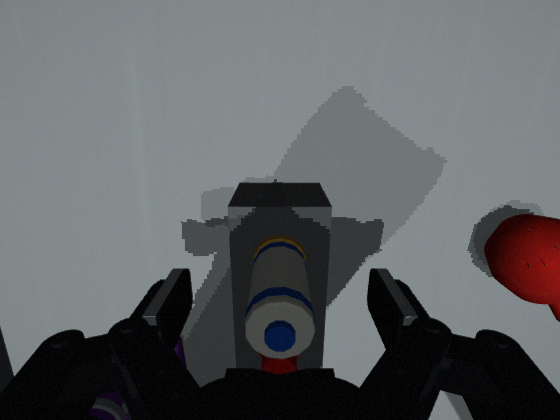

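arm_command([
  {"tx": 0.1, "ty": -0.05, "tz": -0.05, "ax": 0, "ay": 0, "az": 0},
  {"tx": 0.1, "ty": -0.05, "tz": -0.05, "ax": 0, "ay": 0, "az": 0},
  {"tx": 0.1, "ty": -0.05, "tz": -0.05, "ax": 0, "ay": 0, "az": 0},
  {"tx": 0.1, "ty": -0.05, "tz": -0.05, "ax": 0, "ay": 0, "az": 0},
  {"tx": 0.1, "ty": -0.05, "tz": -0.05, "ax": 0, "ay": 0, "az": 0},
  {"tx": 0.1, "ty": -0.05, "tz": -0.05, "ax": 0, "ay": 0, "az": 0},
  {"tx": 0.1, "ty": -0.05, "tz": -0.05, "ax": 0, "ay": 0, "az": 0},
], jaw=1, newtons=50)

```text
clock: 12.1
ee_pos: [539.4, 293.8, 67.8]
tcp_rot: [23.0, 89.8, 26.2]
wrist_force: [-1.7, -1.7, 5.6]
gripper_width: 0.315
```

arm_command([
  {"tx": -1, "ty": 0, "tz": 0, "ax": 0, "ay": 0, "az": 0},
  {"tx": -3, "ty": 0, "tz": 0, "ax": 0, "ay": 0, "az": 0},
  {"tx": -6, "ty": 0, "tz": 0, "ax": 0, "ay": 0, "az": 0},
  {"tx": -9.5, "ty": 0, "tz": 0, "ax": 0, "ay": 0, "az": 0},
  {"tx": -13, "ty": 0, "tz": 0, "ax": 0, "ay": 0, "az": 0},
  {"tx": -14, "ty": 0, "tz": 0, "ax": 0, "ay": 0, "az": 0},
  {"tx": -14, "ty": 0, "tz": 0, "ax": 0, "ay": 0, "az": 0},
])

```text
clock: 12.98
ee_pos: [539.2, 293.6, 208.4]
tcp_rot: [19.3, 89.8, 22.5]
wrist_force: [-0.6, -0.5, -1.9]
gripper_width: 0.318
```

```bash
python3 -c "
from h import *
snap('side','d8');rel([529.5,-27.2,205],Rtool(-84.4))
"
```

```text
12.975 [539.2 293.6 208.4] [ -2.  29. -44.  97.  22.  63. -50.] [-0.6 -0.5 -1.9] 0.3175276801886004
t cm [  0.2   -31.931  -2.728] rotvec [ 8.762e+01  8.000e-02 -1.200e-01]
```

View pics/d8.png

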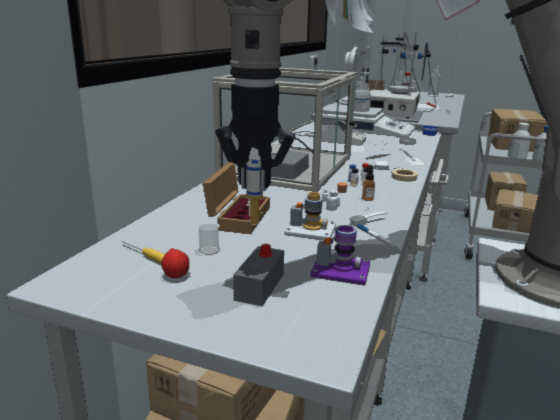

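arm_command([
  {"tx": 0, "ty": -2, "tz": 0, "ax": 6, "ay": 0, "az": 0},
  {"tx": 0, "ty": -5, "tz": -0.3, "ax": 15, "ay": 0, "az": 0},
  {"tx": 0.1, "ty": -8.5, "tz": -0.6, "ax": 24, "ay": 0, "az": 0},
  {"tx": 0.1, "ty": -12, "tz": -1, "ax": 33, "ay": 0, "az": 0},
  {"tx": 0.1, "ty": -15.5, "tz": -1.3, "ax": 42, "ay": 0, "az": 0},
  {"tx": 0.1, "ty": -19, "tz": -1.6, "ax": 51, "ay": 0, "az": 0},
  {"tx": 0.1, "ty": -22.5, "tz": -1.9, "ax": 60, "ay": 0, "az": 0},
  {"tx": 0.2, "ty": -26, "tz": -2.2, "ax": 69, "ay": 0, "az": 0},
  {"tx": 0.2, "ty": -29, "tz": -2.5, "ax": 78, "ay": 0, "az": 0},
  {"tx": 0.2, "ty": -31, "tz": -2.7, "ax": 84, "ay": 0, "az": 0},
  {"tx": 0.2, "ty": -31.9, "tz": -2.7, "ax": 87.6, "ay": 0, "az": -0.1},
  {"tx": 0.2, "ty": -31.9, "tz": -2.7, "ax": 87.6, "ay": 0, "az": -0.1},
  {"tx": 0.2, "ty": -31.9, "tz": -2.7, "ax": 87.6, "ay": 0, "az": -0.1},
])

```text
clock: 14.65
ee_pos: [529.3, -26.2, 204.2]
tcp_rot: [-66.5, 90.0, -150.7]
wrist_force: [-0.8, 0.0, -0.6]
gripper_width: 0.313
```

```bash
python3 -c "
from h import *
snap('wrist','w9');snap('scene','s9');rel([529.5,-27.2,195],Rtool(-84.4))
a=cv2.imread('pics/s9.png')[60:260,240:440];cv2.imwrite('pics/s9c.png',cv2.resize(a,None,fx=3,fy=3,interpolation=cv2.INTER_CUBIC))
"
```

```text
14.65 [529.3 -26.2 204.2] [ 15.  17. -23. 109.   8.  55. -96.] [-0.8  0.  -0.6] 0.31329554202941823
14.7 [529.4 -26.1 204.4] [ 15.  17. -23. 109.   8.  55. -96.] [ 0.1 -0.  -0.7] 0.31404589233601105
t cm [ 0.964 -0.014  0.111] rotvec [ 0.14  0.02 -0.02]
```

View pics/w9.png

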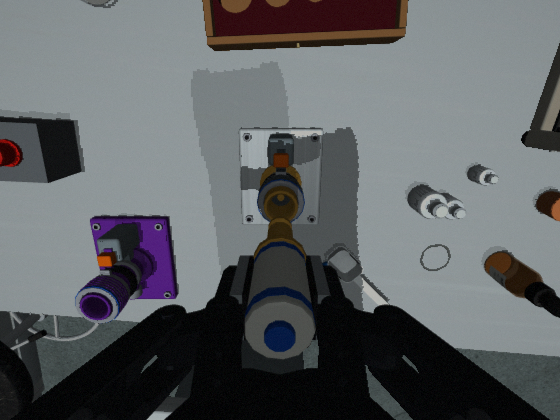

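View pics/s9c.png

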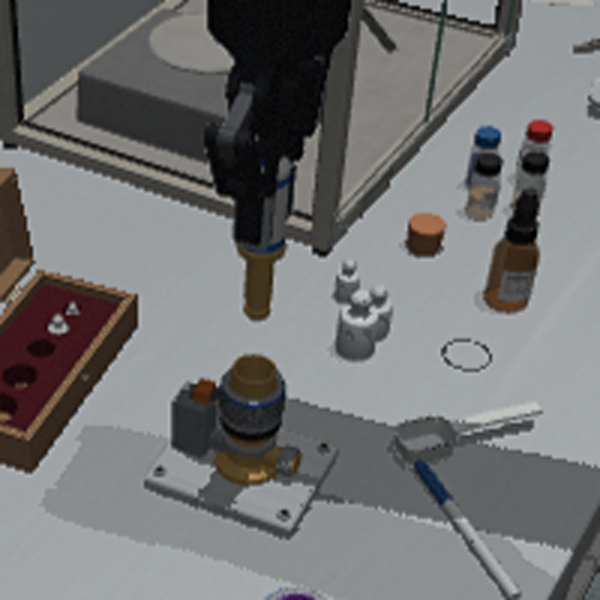

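```bash
python3 -c "
from h import *
a=cv2.imread('pics/w9.png')[150:360,210:350];a=cv2.resize(a,None,fx=4,fy=4,interpolation=cv2.INTER_CUBIC);cv2.imwrite('pics/w9c.png',cv2.convertScaleAbs(a[:480],alpha=1.6))
"
```

```text
(no output)
```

View pics/w9c.png

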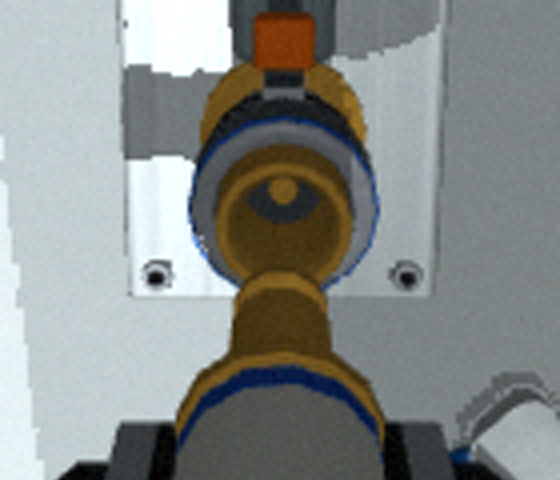

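```bash
python3 -c "
from h import *
V=pickle.load(open('w9.pkl','rb'));v=lambda a,b:(210+a/4-.4,150+b/4-.4)
for z in (139,141): print('tip edge',onz(V,v(281,268),z),np.linalg.norm(onz(V,v(322,285),z)-onz(V,v(240,285),z)))
print('collar front edge',onz(V,v(281,351),204.2+18.7-32.5))
print('mouth',onz(V,v(284.5,212),97), 'topedge',onz(V,v(284.5,145),97), np.linalg.norm(onz(V,v(217,212),97)-onz(V,v(352,212),97)))
S=pickle.load(open('s9.pkl','rb'));s=lambda a,b:(240+a/3-.33,60+b/3-.33)
print('scene: tip',onz(S,s(257,314),140.4),'mouth',onz(S,s(252,368),97))
"
```

```text
tip edge [535.21392257 -27.35519898 139.        ] 14.709213620317577
tip edge [535.9433711  -27.27867576 141.        ] 14.567093659355482
collar front edge [541.88537098 -26.62456498 190.4       ]
mouth [532.51603861 -28.41448086  97.        ] topedge [547.03171608 -26.91538067  97.        ] 28.5520928864765
scene: tip [527.97796148 -26.60019857 140.4       ] mouth [528.12436252 -25.27408362  97.        ]
```

arm_command([
  {"tx": 1.5, "ty": 0.1, "tz": 0.08, "ax": 0, "ay": 0, "az": 0},
  {"tx": 3.0, "ty": 0.1, "tz": 0.08, "ax": 0, "ay": 0, "az": 0},
  {"tx": 3.4, "ty": 0.1, "tz": 0.08, "ax": 0, "ay": 0, "az": 0},
  {"tx": 3.4, "ty": 0.1, "tz": 0.08, "ax": 0, "ay": 0, "az": 0},
])

```text
clock: 15.25
ee_pos: [530.3, -26.8, 170.0]
tcp_rot: [-87.0, 90.0, -171.2]
wrist_force: [0.5, 0.8, -0.6]
gripper_width: 0.317
```

```bash
python3 -c "
from h import *
snap('scene','s10');snap('side','d10');snap('wrist','w10')
a=cv2.imread('pics/s10.png')[130:230,280:370];a=cv2.resize(a,None,fx=6,fy=6,interpolation=cv2.INTER_CUBIC)[:600]
cv2.imwrite('pics/s10c.png',a)
b=cv2.imread('pics/d10.png')[140:240,270:360];cv2.imwrite('pics/d10c.png',cv2.resize(b,None,fx=6,fy=6,interpolation=cv2.INTER_CUBIC))
c=cv2.imread('pics/w10.png')[150:300,210:350];cv2.imwrite('pics/w10c.png',cv2.convertScaleAbs(cv2.resize(c,None,fx=4,fy=4,interpolation=cv2.INTER_CUBIC),alpha=1.6))
"
```

```text
15.25 [530.3 -26.8 170. ] [ 15.  20. -22. 111.   9.  51. -97.] [ 0.5  0.8 -0.6] 0.31715812723705317
15.3 [530.6 -26.7 170.5] [ 15.  20. -22. 111.   9.  51. -97.] [ 0.3  0.5 -1. ] 0.314040946703073
15.35 [530.9 -26.7 170.8] [ 15.  20. -22. 111.   9.  51. -97.] [ 0.8 -0.1 -0.2] 0.3123162847736487
```

View pics/s10c.png

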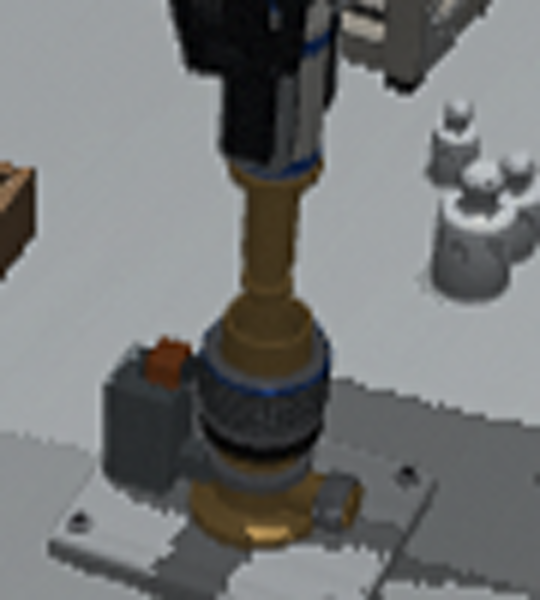

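View pics/d10c.png

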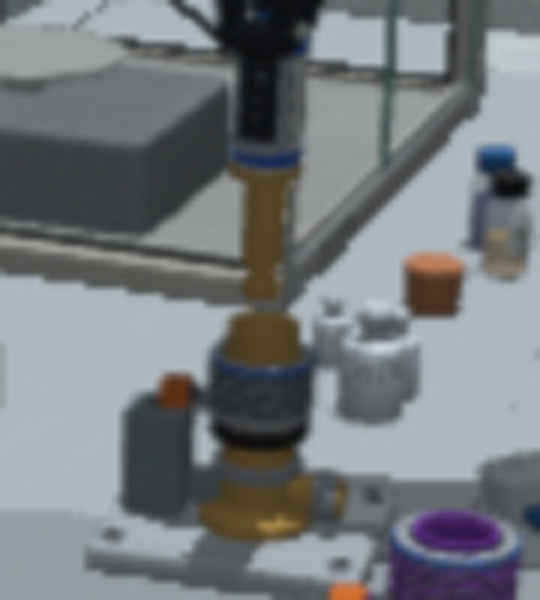

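View pics/w10c.png

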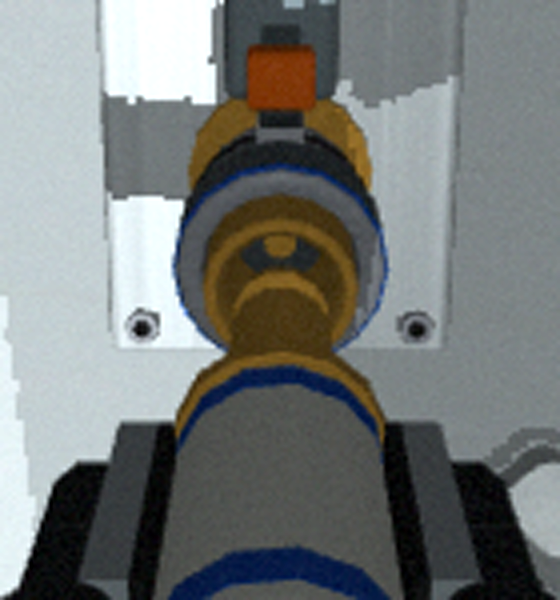

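arm_command([
  {"tx": 0.6, "ty": -0.05, "tz": 0.0, "ax": 0, "ay": 0, "az": 0},
  {"tx": 1.2, "ty": -0.05, "tz": 0.0, "ax": 0, "ay": 0, "az": 0},
  {"tx": 1.6, "ty": -0.05, "tz": 0.0, "ax": 0, "ay": 0, "az": 0},
  {"tx": 1.6, "ty": -0.05, "tz": 0, "ax": 0, "ay": 0, "az": 0},
])

```text
clock: 15.9
ee_pos: [530.1, -26.8, 154.5]
tcp_rot: [47.3, 90.0, -37.0]
wrist_force: [0.2, 0.1, -1.0]
gripper_width: 0.314
```

arm_command([
  {"tx": 0.3, "ty": 0, "tz": 0.0, "ax": 0, "ay": 0, "az": 0},
  {"tx": 0.6, "ty": 0, "tz": 0.0, "ax": 0, "ay": 0, "az": 0},
  {"tx": 0.9, "ty": 0, "tz": 0.0, "ax": 0, "ay": 0, "az": 0},
  {"tx": 0.9, "ty": 0, "tz": 0, "ax": 0, "ay": 0, "az": 0},
])

```text
clock: 16.4
ee_pos: [530.0, -26.8, 145.2]
tcp_rot: [-69.6, 90.0, -153.9]
wrist_force: [0.4, 0.3, -0.5]
gripper_width: 0.314
```

arm_command([
  {"tx": 0.15, "ty": 0, "tz": 0.0, "ax": 0, "ay": 0, "az": 0},
  {"tx": 0.3, "ty": 0, "tz": 0.0, "ax": 0, "ay": 0, "az": 0},
  {"tx": 0.4, "ty": 0, "tz": 0.0, "ax": 0, "ay": 0, "az": 0},
  {"tx": 0.4, "ty": 0, "tz": 0, "ax": 0, "ay": 0, "az": 0},
])

```text
clock: 16.9
ee_pos: [529.9, -26.8, 141.1]
tcp_rot: [-78.9, 90.0, -163.1]
wrist_force: [-0.4, 0.3, -1.6]
gripper_width: 0.312
```

arm_command([
  {"tx": 0.1, "ty": 0, "tz": 0.0, "ax": 0, "ay": 0, "az": 0},
  {"tx": 0.2, "ty": 0, "tz": 0.0, "ax": 0, "ay": 0, "az": 0},
  {"tx": 0.3, "ty": 0, "tz": 0.0, "ax": 0, "ay": 0, "az": 0},
  {"tx": 0.3, "ty": 0, "tz": 0, "ax": 0, "ay": 0, "az": 0},
])

```text
clock: 17.4
ee_pos: [529.9, -26.8, 138.1]
tcp_rot: [-84.6, 90.0, -168.8]
wrist_force: [0.4, 0.1, -1.0]
gripper_width: 0.312
```

arm_command([
  {"tx": 0.1, "ty": 0, "tz": 0.0, "ax": 0, "ay": 0, "az": 0},
  {"tx": 0.2, "ty": 0, "tz": 0.0, "ax": 0, "ay": 0, "az": 0},
  {"tx": 0.3, "ty": 0, "tz": 0.0, "ax": 0, "ay": 0, "az": 0},
  {"tx": 0.3, "ty": 0, "tz": 0, "ax": 0, "ay": 0, "az": 0},
])

```text
clock: 17.9
ee_pos: [529.8, -26.8, 134.9]
tcp_rot: [-87.5, 90.0, -171.8]
wrist_force: [-0.3, -0.5, -0.9]
gripper_width: 0.315
```

arm_command([
  {"tx": 0.1, "ty": 0, "tz": 0.0, "ax": 0, "ay": 0, "az": 0},
  {"tx": 0.2, "ty": 0, "tz": 0.0, "ax": 0, "ay": 0, "az": 0},
  {"tx": 0.25, "ty": 0, "tz": 0.0, "ax": 0, "ay": 0, "az": 0},
  {"tx": 0.25, "ty": 0, "tz": 0, "ax": 0, "ay": 0, "az": 0},
])

```text
clock: 18.4
ee_pos: [529.8, -26.8, 132.4]
tcp_rot: [-88.9, 89.9, -173.2]
wrist_force: [0.3, 0.9, -1.2]
gripper_width: 0.316
```

arm_command([
  {"tx": 0.1, "ty": 0, "tz": 0.0, "ax": 0, "ay": 0, "az": 0},
  {"tx": 0.2, "ty": 0, "tz": 0.0, "ax": 0, "ay": 0, "az": 0},
  {"tx": 0.25, "ty": 0, "tz": 0.0, "ax": 0, "ay": 0, "az": 0},
  {"tx": 0.25, "ty": 0, "tz": 0, "ax": 0, "ay": 0, "az": 0},
])

```text
clock: 18.9
ee_pos: [530.0, -26.8, 130.2]
tcp_rot: [-64.9, 90.0, -149.2]
wrist_force: [-0.4, -0.2, 4.2]
gripper_width: 0.316
```

```bash
python3 -c "
from h import *
snap('side','d11')
b=cv2.imread('pics/d11.png')[140:240,270:360];cv2.imwrite('pics/d11c.png',cv2.resize(b,None,fx=6,fy=6,interpolation=cv2.INTER_CUBIC))
"
```

```text
18.9 [530.  -26.8 130.2] [ 14.  23. -22. 113.  11.  46. -98.] [-0.4 -0.2  4.2] 0.3158411852518326
```

View pics/d11c.png

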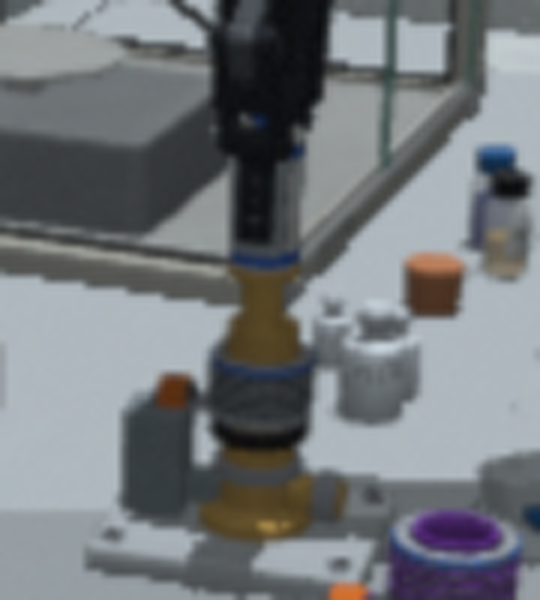

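arm_command([
  {"tx": 0.05, "ty": 0, "tz": 0.0, "ax": 0, "ay": 0, "az": 0},
  {"tx": 0.1, "ty": 0, "tz": 0.0, "ax": 0, "ay": 0, "az": 0},
  {"tx": 0.15, "ty": 0, "tz": 0.0, "ax": 0, "ay": 0, "az": 0},
  {"tx": 0.15, "ty": 0, "tz": 0, "ax": 0, "ay": 0, "az": 0},
])

```text
clock: 19.45
ee_pos: [529.9, -26.8, 128.4]
tcp_rot: [-87.8, 90.0, -172.0]
wrist_force: [-0.5, 0.1, 0.9]
gripper_width: 0.313
```

arm_command([
  {"tx": 0.05, "ty": 0, "tz": 0.0, "ax": 0, "ay": 0, "az": 0},
  {"tx": 0.1, "ty": 0, "tz": 0.0, "ax": 0, "ay": 0, "az": 0},
  {"tx": 0.15, "ty": 0, "tz": 0.0, "ax": 0, "ay": 0, "az": 0},
  {"tx": 0.15, "ty": 0, "tz": 0, "ax": 0, "ay": 0, "az": 0},
])

```text
clock: 19.95
ee_pos: [529.9, -26.8, 126.9]
tcp_rot: [-88.6, 90.0, -172.9]
wrist_force: [-0.1, 0.9, 2.0]
gripper_width: 0.317
```

arm_command([
  {"tx": 0.05, "ty": 0, "tz": 0.0, "ax": 0, "ay": 0, "az": 0},
  {"tx": 0.1, "ty": 0, "tz": 0.0, "ax": 0, "ay": 0, "az": 0},
  {"tx": 0.1, "ty": 0, "tz": 0.0, "ax": 0, "ay": 0, "az": 0},
  {"tx": 0.1, "ty": 0, "tz": 0, "ax": 0, "ay": 0, "az": 0},
])

```text
clock: 20.45
ee_pos: [530.2, -26.8, 126.7]
tcp_rot: [8.5, 90.0, -75.8]
wrist_force: [-2.3, -0.4, 8.6]
gripper_width: 0.314
```

```bash
python3 -c "
from h import *
snap('side','d12')
b=cv2.imread('pics/d12.png')[140:240,270:360];cv2.imwrite('pics/d12c.png',cv2.resize(b,None,fx=6,fy=6,interpolation=cv2.INTER_CUBIC))
"
```

```text
20.45 [530.2 -26.8 126.7] [ 14.  23. -22. 113.  12.  46. -99.] [-2.3 -0.4  8.6] 0.3142844165995785
```

View pics/d12c.png

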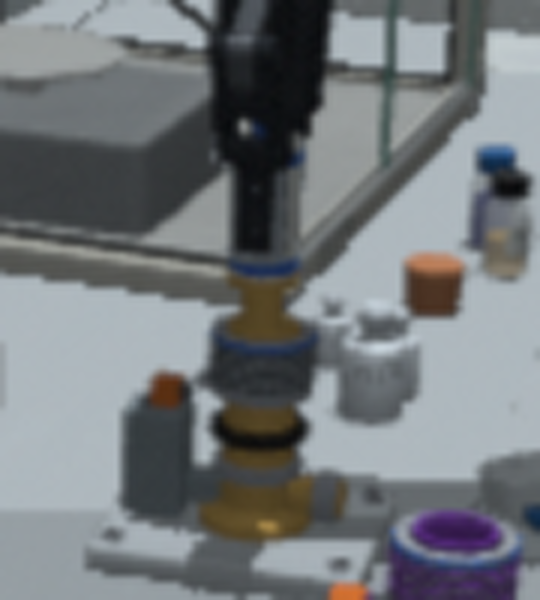

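arm_command([
  {"tx": -0.05, "ty": 0, "tz": 0.0, "ax": 0, "ay": 0, "az": 0},
  {"tx": -0.05, "ty": 0, "tz": 0.0, "ax": 0, "ay": 0, "az": 0},
  {"tx": -0.05, "ty": 0, "tz": 0.0, "ax": 0, "ay": 0, "az": 0},
])

```text
clock: 20.88
ee_pos: [530.0, -26.8, 127.0]
tcp_rot: [-54.3, 90.0, -138.5]
wrist_force: [-0.8, 0.5, 2.9]
gripper_width: 0.321
```

arm_command([
  {"tx": -0.1, "ty": 0, "tz": 0.0, "ax": 0, "ay": 0, "az": 0},
  {"tx": -0.15, "ty": 0, "tz": 0.0, "ax": 0, "ay": 0, "az": 0},
  {"tx": -0.15, "ty": 0, "tz": 0.0, "ax": 0, "ay": 0, "az": 0},
])

```text
clock: 21.25
ee_pos: [530.0, -26.8, 128.5]
tcp_rot: [-58.8, 90.0, -143.0]
wrist_force: [-0.6, 0.4, 1.0]
gripper_width: 0.317
```

arm_command([
  {"tx": -0.08, "ty": 0, "tz": 0.0, "ax": 0, "ay": 0, "az": 0},
  {"tx": -0.12, "ty": 0, "tz": 0.0, "ax": 0, "ay": 0, "az": 0},
  {"tx": -0.12, "ty": 0, "tz": 0.0, "ax": 0, "ay": 0, "az": 0},
])

```text
clock: 21.62
ee_pos: [530.0, -26.8, 129.7]
tcp_rot: [-55.9, 90.0, -140.1]
wrist_force: [-0.6, 0.6, 1.7]
gripper_width: 0.318
```

arm_command([
  {"tx": -0.08, "ty": 0, "tz": 0.0, "ax": 0, "ay": 0, "az": 0},
  {"tx": -0.1, "ty": 0, "tz": 0.0, "ax": 0, "ay": 0, "az": 0},
  {"tx": -0.1, "ty": 0, "tz": 0.0, "ax": 0, "ay": 0, "az": 0},
])

```text
clock: 22.0
ee_pos: [529.7, -26.8, 130.1]
tcp_rot: [-86.9, 89.9, -171.2]
wrist_force: [1.8, -0.1, -7.1]
gripper_width: 0.315
```

```bash
python3 -c "
from h import *
snap('side','d13')
b=cv2.imread('pics/d13.png')[140:240,270:360];cv2.imwrite('pics/d13c.png',cv2.resize(b,None,fx=6,fy=6,interpolation=cv2.INTER_CUBIC))
"
```

```text
22.0 [529.7 -26.8 130.1] [ 14.  23. -22. 113.  11.  46. -98.] [ 1.8 -0.1 -7.1] 0.3151169518566641
```

View pics/d13c.png

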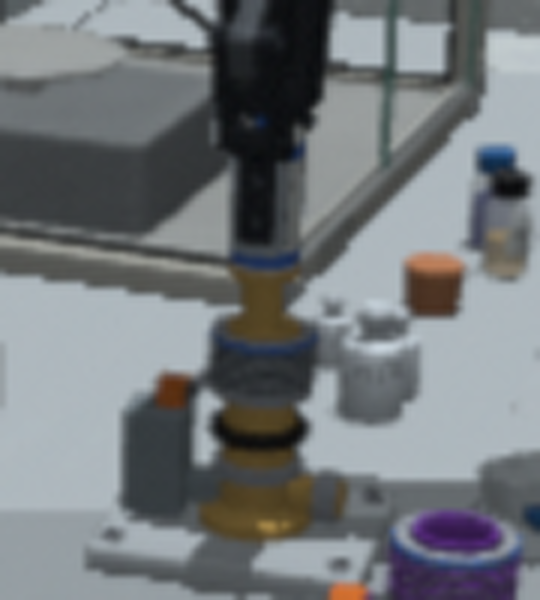

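arm_command([
  {"tx": 0.1, "ty": 0, "tz": 0.0, "ax": 0, "ay": 0, "az": 0},
  {"tx": 0.15, "ty": 0, "tz": 0.0, "ax": 0, "ay": 0, "az": 0},
  {"tx": 0.15, "ty": 0, "tz": 0.0, "ax": 0, "ay": 0, "az": 0},
])

```text
clock: 22.42
ee_pos: [530.0, -26.8, 129.1]
tcp_rot: [-63.7, 90.0, -148.0]
wrist_force: [-0.9, -0.5, 1.9]
gripper_width: 0.314
```

arm_command([
  {"tx": 0, "ty": 0, "tz": 0, "ax": 0, "ay": 0, "az": 0},
  {"tx": 0, "ty": 0, "tz": 0, "ax": 0, "ay": 0, "az": 0},
  {"tx": 0, "ty": 0, "tz": 0, "ax": 0, "ay": 0, "az": 0},
  {"tx": 0, "ty": 0, "tz": 0, "ax": 0, "ay": 0, "az": 0},
  {"tx": 0, "ty": 0, "tz": 0, "ax": 0, "ay": 0, "az": 0},
], jaw=0)

```text
clock: 23.05
ee_pos: [529.9, -26.8, 129.1]
tcp_rot: [-72.3, 90.0, -156.6]
wrist_force: [-0.4, 0.5, 1.1]
gripper_width: 1.005
```

arm_command([
  {"tx": -2, "ty": 0, "tz": 0, "ax": 0, "ay": 0, "az": 0},
  {"tx": -5, "ty": 0, "tz": 0, "ax": 0, "ay": 0, "az": 0},
  {"tx": -9, "ty": 0, "tz": 0, "ax": 0, "ay": 0, "az": 0},
  {"tx": -12, "ty": 0, "tz": 0, "ax": 0, "ay": 0, "az": 0},
  {"tx": -12, "ty": 0, "tz": 0, "ax": 0, "ay": 0, "az": 0},
  {"tx": -12, "ty": 0, "tz": 0, "ax": 0, "ay": 0, "az": 0},
])

```text
clock: 23.8
ee_pos: [529.5, -26.9, 248.4]
tcp_rot: [-80.6, 89.9, -164.9]
wrist_force: [-0.4, 0.4, -0.3]
gripper_width: 0.999
```

```bash
python3 -c "
from h import *
snap('side','d14');snap('scene','s14')
b=cv2.imread('pics/d14.png')[130:310,200:400];cv2.imwrite('pics/d14c.png',cv2.resize(b,None,fx=3.3,fy=3.3,interpolation=cv2.INTER_CUBIC))
"
```

```text
23.8 [529.5 -26.9 248.4] [ 16.  14. -23. 106.   7.  61. -94.] [-0.4  0.4 -0.3] 0.9991858414770879
23.85 [529.2 -26.9 247.9] [ 16.  14. -23. 106.   7.  61. -94.] [-0.8  0.6  1. ] 0.9980729493375018
```

View pics/d14c.png

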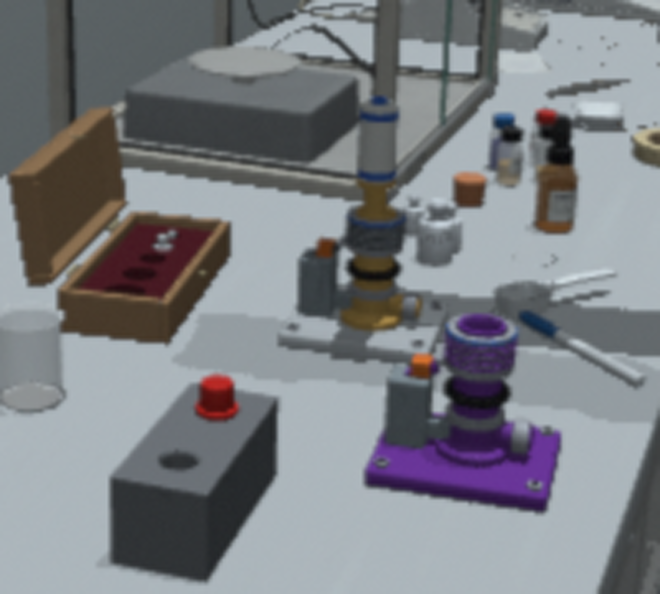

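View pics/s14.png

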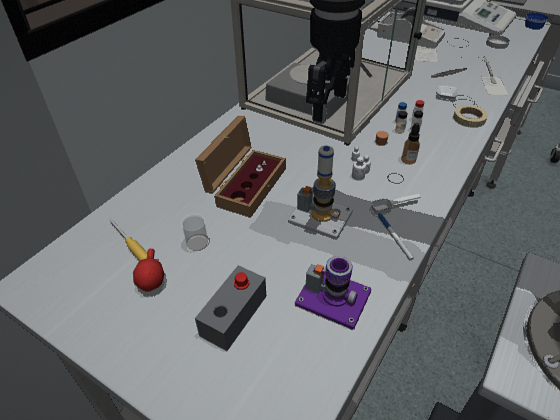

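The side view shows the filter upright in the coupler and the sleeve fully forward. The arm is clear, and the plug, beaker and weights haven't moved. I'm handing in.

```bash
python3 -c "
from h import *
print(arm.hand_in())"
```

```text
the job is handed in; nothing more can be done
None
```

The filter stands locked in the coupler, and I handed the job in at about 24 s with the robot touching nothing.

**What I did**
- **Sleeve:** I gripped it across the coupler's y and pulled it down with a peak of about 26 N. That is above the 20 N the task calls enough, but under the 30 N limit. When I eased back, the force fell from about 7 N to 0.5 N, so the catch was holding, and I let go.
- **Filter:** I took it from the block across its short side and lowered it into the bore in small steps. I felt the pin, and the catch tripped with about 9 N showing on the wrist.

**Last checks**
- **Locked:** A gentle pull moved the filter up about 3 mm, then it held at about 7 N. I set it back down before opening the fingers.
- **Pictures:** The final images show the filter upright and the sleeve up. The plug, beaker and weights look where they were at the start.

**What disagreed**
- **Heights:** The wrist camera put the mouth and the catch about 4–5 mm lower than the text says.
- **Sideways position:** The first coupler position from the scene and side cameras was about 4–5 mm off the wrist camera's. Gripping the sleeve showed about 1.6 mm off in y.
- **How I handled it:** I used the text heights, and lined the nose up with the mouth in all three cameras just above it.
- **Force blip:** I saw a brief reading of about 5 N just before the pin. It was gone at the next step, and I did not find the cause.

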